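Clear the serving glass and hold the fine strainer level in its mouth

TASK

The wooden muddler was left standing in one of the two glasses: take it out and stand it in the white tool crock. Then pick up the conical strainer from the stone board by its balance point, on the neck of the handle close behind the bowl, and hold it level over the glass that had the muddler, centred, with the bottom of its bowl dipping about 15 mm into the mouth but the strainer touching nothing except the fingers, so that a drink can be poured through it. Finish while still holding it there; the glass stays standing on its coaster where it is, and everything else is left alone.

Things in the scene. Friction and masses are not known exactly. Their poses are not given: they have to be found in the camera images.
- muddler: Turned wooden muddler, 195 mm long, 0.11 kg or so, standing upright on its flat foot in one of the two glasses, with some 5 mm of play. Origin: centre of the foot's underside; z runs up its axis. Foot 39 mm in diameter up to 24 mm high, narrowing to 23 mm at 50 mm; shaft 20 mm in diameter at 80 mm, 21 mm at 140 mm, 24 mm from 175 to 188 mm.
- muddler_grip (a point): Point on the muddler's axis 160 mm above its foot, where the shaft is 23 mm in diameter: a good place to pinch it from the side with the tool pointing down.
- glass: Clear tumbler that the muddler stands in, 81 mm in diameter at the rim, 91 mm high, loose, standing on a round slate coaster. Origin: centre of its underside, z up. Its inner floor is 11 mm above the origin; the mouth is 72 mm wide inside, the inner floor about 50 mm.
- glass_mouth (a point): Centre of that glass's mouth, at the height of its rim (91 mm above the glass's origin); z up.
- coaster: Round slate coaster, 96 mm across, 7 mm thick, fixed, under the glass with the muddler. Origin: centre of its underside.
- glass_2: The other tumbler, the same shape, empty, on a slate coaster of its own; it stays as it is. Origin: centre of its underside.
- crock: White ceramic tool crock, fixed, 120 mm high, 114 mm across its lip, inside 96 mm wide, inner floor 8 mm above its origin. Origin: centre of its underside, z up. A thin steel bar spoon fixed in it leans on the wall on the crock's +x side (far side from the robot), its top 203 mm up, just outside the lip; the half towards -x is free.
- strainer: Conical steel strainer, 0.22 kg or so, lying on the board on its bowl's bottom and handle's end: the handle slopes down about 0.2 rad from bowl to end. Origin: centre of the bowl's underside; x along the handle from bowl to end; z the bowl's axis, out of its open top (vertical if level). Bowl 42 mm deep, 24 mm wide at the bottom, 78 mm over its wire rim; a wire lug reaches x = -52 mm.
- strainer_balance (a point): The balance point, in the middle of the handle's neck, 57 mm from the bowl's axis (strainer x = 57, z = 42 mm). The neck is 16 mm wide (y), 6 mm thick, from x = 39 to 91 mm; then a grip 21 mm wide, 9 mm thick to 193 mm and a wire loop to 203 mm. Grip the neck across its width here.
- board: White stone-look serving board, fixed, 400 mm (its x) by 250 mm (its y), top 18 mm above its origin (centre of the underside). A cork stands on one corner. Wall cabinets hang behind and above it, underside 0.47 m up, their front at about x = 0.50 m for y = 0.5 and x = 0.65 for y = 0: swing from side to side with the arm drawn in.
- shaker: Steel cocktail shaker, 91 mm wide, 217 mm high, standing behind the glasses; leave it alone. Origin: centre of its underside.
- jigger: Brass double spirit measure, 49 mm wide, 82 mm high, standing behind the glasses; leave it alone. Origin: centre of its underside.

How it is judged:
By the outcome, as a careful person would: the job done as asked, in the order asked, and still so for the second after the job is handed in, while the arm keeps its last pose, push and grip.
It also fails if it takes over 69 s, if anything falls off the work surface, if the arm or the gripper's body presses on something with over 40 N, if the wrist force passes 120 N, or if a joint passes its speed limit or range.

ROBOT

A 6-joint arm with a two-finger parallel gripper is mounted at the origin on a cart in front of the work surface, level with it; the furniture and walls round the work are solid. World frame = base frame: x ahead of the robot, y to its left, z up, the work surface at z = 0. Lengths are in m, angles in rad, forces in N, time in s.
With the tool pointing down it reaches from about 0.375 to 0.975 m from the base axis. Payload 3.8 kg.
Tool frame: the origin (TCP) lies between the finger pads, 19 mm behind the fingertips; this is the grasp point; z points along the fingers, y is the line along which they close (so a half turn about z gives the same grasp; the last joint's range is limited). The gripper opens to 85 mm and grips with 20 to 120 N. Pads are 22 mm wide; open, the fingers measure 114 mm over their backs; the gripper's body (76 mm by 85 mm) begins 54 mm behind the grasp point. The pads swing forward as they close: fully open they stand 13 mm farther back than shut.
Start: joints at [1.164, 0.264, 1.604, -0, 1.274, -0.037], TCP at [0.244, 0.629, 0.25] pointing down, gripper open.
Joint ranges: [-2.63, 2.63], [-0.94, 2.18], [0.31, 2.57], [-1.31, 4.45], [0, 2.66], [-2.55, 2.55]. Speed limits (rad/s): [2.57, 2.57, 3.14, 3.14, 3.14, 3.14].

INTERFACE

Orientations are given as a rotation vector (axis times angle).
In Python, from workcell import status, read_camera, workorder, masks_of gives the robot as it stands.
- The arm moves only by the tool drive_tool, never from a script. Its argument "rows" is a list of rows, each a list of 7 numbers: the turn, a rotation vector about the tool's x, y, z in degrees, then the shift along the tool's x, y, z in m, then the opening, from 0 (shut) to 1 (fully open). In form: [[ax, ay, az, tx, ty, tz, claw], ...]. A call has 1 to 8 rows; each row shifts and turns the commanded pose from where the row before left it, along the tool's axes as they then stand; what a row does not reach is not made up. A row lasts 1/12 s, in which the tool goes at most 41.7 mm and 7.16 degrees, less where a joint would pass 70% of its speed; a pose out of reach is approached as far as the arm can. A call is refused whole if a number of a shift passes 0.0417 or a number of a turn 7.16, either way. A call with a gripper value outside its range is refused whole. The fingers move at their own pace and stop on an object; "force" is the grip in N (left out, the last holds). Time passes only in rows, so rows that do not move let the fingers close. It gives the time, the measured TCP pose, the force, the opening and the grip force at its end, in the units of the state.
- status.read_state(): the state, without advancing time (a new reading comes with each control period).
- read_camera(name): name is "scene" or "top" or "wrist"; returns a dict with "color" (384x512x3 uint8, red, green, blue), "intrinsics" (3x3 intrinsics, pixels), "world_from_camera" (4x4, takes a point from camera to world coordinates); the wrist camera has in their place "mount" (4x4, takes a point from camera to tool coordinates, whose origin is the TCP and whose axes are the flange's). Camera axes: x right, y up, looking along -z (the intrinsics and any distortion apply to the point x, -y, -z); pixel columns grow to the right and rows downward; lengths in m; the calibration is good to about 2 mm. A picture is of the moment at which its call begins: read the wrist's pose just before it. There is no depth.
- workorder.finish_job(): hands the job in; it is judged then, once.
Trained networks look in a picture, given as the dict that the camera call returned (one of the last four; its "shot" number tells which), for a name from the list of things; names that differ only in an ending like _2 or _b are one class to them, and where a whole thing is asked for, a point or a joint stands for the part that bears it (a point fixed in the world has none). Each returns a list of dicts, best first, with "score" (0 to 1); they miss things now and then, are a little off and sometimes report something else, mostly with a low value. They report only what shows in the picture. A call takes as long as a camera call.
- masks_of(picture, name): "mask" (384x512 bool, what is visible of it) and "bbox" ([left, top, right, bottom] in pixels, round what is visible of it).
The state is a dict: "time": time; "q": joint angles; "joint_vel": joint speeds; "joint_torque": joint torques, N m; "tool_pos": TCP position; "tcp_rot": TCP orientation; "wrist_force": force on the tool from outside, world axes, zero at the start; "torque": the same for the moment, N m; "width": opening from 0.0 (shut) to 1.0 (fully open); "grip_force": force on a finger pad.
Only numpy, scipy, OpenCV 4.12 (cv2) and the standard library are available. Lean on these libraries where they do the work, as an engineer would, in place of code of your own. Each camera call takes 0.05 s, during which the arm holds its last target. There are 200 camera calls.

## Working session

There is one attempt and no reset: what is moved stays moved. The work goes in short steps, Python scripts to look and compute and a tool call to move; the robot and the scene stay as the last step left them, time stands still between calls to the robot, and variables do not carry over. Pictures are saved under pics/ and viewed, at most 10 in all, crops included, and the job is handed in when it is done.

Besides the shell and the picture viewer there is one more tool, called after ">>>" by a JSON object that holds its "api" and its "payload", one argument or row to a line. drive_tool: Moves the arm, as the interface text tells. Its arguments: {"type":"object","properties":{"rows":{"type":"array"},"force":{"type":"number"}},"required":["rows"]}

```bash
mkdir -p pics; ls; cat > h.py <<'E'
import numpy as np, cv2
from workcell import status, read_camera, workorder, masks_of
from scipy.spatial.transform import Rotation as R
def wfc(p):
    if "world_from_camera" in p: return np.array(p["world_from_camera"])
    s=p["st"]; T=np.eye(4); T[:3,:3]=R.from_rotvec(s["tcp_rot"]).as_matrix(); T[:3,3]=s["tool_pos"]
    return T@np.array(p["mount"])
def cam(n):
    s=status.read_state(); p=read_camera(n); p["st"]=s; return p
def ray(p,u,v):
    T=wfc(p);K=np.array(p["intrinsics"]); d=np.linalg.solve(K,[u,v,1.]); d=T[:3,:3]@(d*[1,-1,-1]); return T[:3,3],d
def atz(p,u,v,z):
    o,d=ray(p,u,v); return o+d*(z-o[2])/d[2]
def proj(p,X):
    T=wfc(p);c=np.linalg.inv(T)@np.append(X,1); c=c[:3]*[1,-1,-1]; k=np.array(p["intrinsics"])@c; return k[:2]/k[2]
def save(p,n): cv2.imwrite(f"pics/{n}.png",p["color"][...,::-1])
E
python3 - <<'E'
from h import *
ps=[]
for n in("scene","top"):
    p=cam(n);save(p,n);ps.append(p); print(n,[k for k in p if k not in("color",)],np.round(wfc(p),3).tolist())
    for o in("muddler","glass","crock","strainer","board","shaker","jigger","coaster"):
        print(o,[(round(m["score"],2),np.round(m["bbox"]).tolist()) for m in masks_of(p,o)[:3]])
a=np.hstack([cv2.imread("pics/scene.png"),cv2.imread("pics/top.png")])
print(status.read_state())
E
```

```text
pics
scene ['intrinsics', 'world_from_camera', 'shot', 'st'] [[0.761, -0.367, 0.535, 1.121], [0.649, 0.413, -0.639, -0.662], [0.013, 0.833, 0.553, 0.693], [0.0, 0.0, 0.0, 1.0]]
muddler [(0.79, [225.0, 146.0, 237.0, 187.0])]
glass [(0.9, [219.0, 179.0, 246.0, 217.0]), (0.67, [169.0, 204.0, 201.0, 246.0])]
crock [(0.65, [111.0, 205.0, 167.0, 285.0])]
strainer [(0.78, [250.0, 141.0, 289.0, 172.0])]
board [(0.61, [223.0, 131.0, 332.0, 199.0])]
shaker [(0.85, [287.0, 162.0, 321.0, 243.0])]
jigger [(0.85, [245.0, 210.0, 263.0, 253.0]), (0.69, [251.0, 143.0, 285.0, 166.0])]
coaster [(0.53, [220.0, 130.0, 332.0, 200.0]), (0.51, [216.0, 207.0, 251.0, 219.0])]
top ['intrinsics', 'world_from_camera', 'shot', 'st'] [[0.002, 0.992, -0.125, 0.363], [-1.0, 0.003, 0.006, 0.032], [0.006, 0.125, 0.992, 1.539], [0.0, 0.0, 0.0, 1.0]]
muddler [(0.46, [245.0, 210.0, 256.0, 224.0])]
glass [(0.69, [292.0, 204.0, 322.0, 228.0]), (0.64, [238.0, 207.0, 262.0, 227.0])]
crock [(0.77, [327.0, 198.0, 365.0, 234.0])]
strainer [(0.59, [128.0, 235.0, 193.0, 259.0]), (0.5, [240.0, 223.0, 257.0, 234.0])]
board [(0.86, 
[... 163 characters left out ...]
0])]
{'time': 0.9, 'q': array([ 1.16405764e+00,  2.63861898e-01,  1.60398413e+00, -2.69396470e-05,
        1.27366895e+00, -3.68657333e-02]), 'joint_vel': array([-1.24585157e-03,  1.33321871e-03, -4.65053158e-04, -8.00413507e-04,
       -7.20973377e-04, -6.64865781e-05]), 'joint_torque': array([ 2.27396054e-04, -5.15041602e+01, -3.67733824e+01,  5.87796717e-05,
        5.27192078e-04, -1.31499283e-05]), 'tool_pos': array([0.24400359, 0.62936834, 0.25001401]), 'tcp_rot': array([5.77668978e-01, 3.08798279e+00, 1.10120831e-04]), 'wrist_force': array([ 0.69323165,  0.36520674, -0.10532707]), 'torque': array([ 0.04081204,  0.01749516, -0.02171764]), 'grip_force': 0.0, 'width': 1.0006593084150373}
```

```bash
python3 - <<'E'
import cv2,numpy as np
a=cv2.imread("pics/scene.png")[115:300,95:345];b=cv2.imread("pics/top.png")[135:300,90:380]
a=cv2.resize(a,(780,577)[:2],interpolation=3)[:300*2];
a=cv2.resize(cv2.imread("pics/scene.png")[115:300,95:345],None,fx=1.75,fy=1.75,interpolation=2)
b=cv2.resize(b,None,fx=1.6,fy=1.6,interpolation=2)
w=max(a.shape[1],b.shape[1]);f=lambda i:cv2.copyMakeBorder(i,0,0,0,w-i.shape[1],0)
c=np.vstack([f(a),f(b)]);print(c.shape);cv2.imwrite("pics/c1.png",c)
E
```

```text
(588, 464, 3)
```

View pics/c1.png

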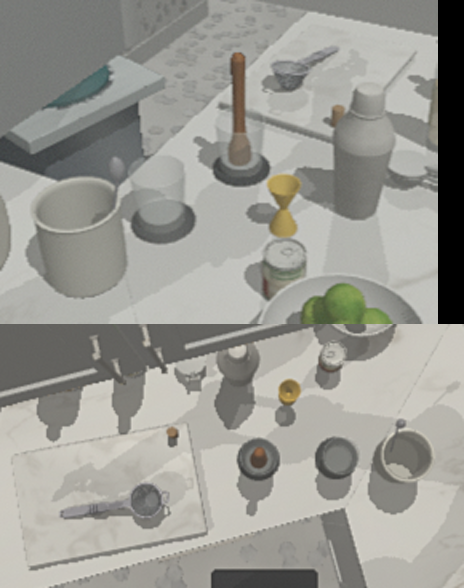

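The scene view shows the muddler at crop (238,100), standing in the glass nearest the board. The crock is at top-crop (405,455), with the spoon on its far side, and the strainer's bowl is at (147,500) with its handle pointing left (+y). Next I'll fit simple silhouettes to the masks.

```bash
cat >> h.py <<'E'
from scipy.optimize import least_squares
a_=np.linspace(0,2*np.pi,48,endpoint=False)
def rings(x,y,prof): return np.array([[x+r*np.cos(t),y+r*np.sin(t),z] for z,r in prof for t in a_])
def projs(p,P):
    T=np.linalg.inv(wfc(p)); c=(P@T[:3,:3].T+T[:3,3])*[1,-1,-1]; k=c@np.array(p["intrinsics"]).T; return k[:,:2]/k[:,2:]
def bb(p,P):
    q=projs(p,P); return np.r_[q.min(0),q.max(0)]
def fit(obs,prof,x0,sel=(0,1,2,3)):
    sel=list(sel)
    f=lambda v: np.concatenate([(bb(p,rings(v[0],v[1],prof))-b)[sel] for p,b in obs])
    r=least_squares(f,x0,loss="soft_l1",diff_step=1e-4); return r.x, np.round(f(r.x),1)
E
python3 - <<'E'
from h import *
P={n:cam(n) for n in("scene","top")}
D={}
for n,p in P.items():
    print(n,np.array(p["intrinsics"])[0,0])
    for o in("muddler","glass","crock","strainer","board"):
        D[n,o]=masks_of(p,o)
half=np.array([0,0,1,1.])
ex=lambda m:np.array(m["bbox"])
cp=[(0,.045),(.12,.057)]
o=[(P[n],ex(D[n,"crock"][0])) for n in P]
for q in (o,o[:1],o[1:]): print("crock",fit(q,cp,[.33,-.24],(0,2,3)))
mp=[(.018,.0195),(.042,.0195),(.098,.010),(.158,.0105),(.193,.012),(.206,.012),(.213,.008)]
# upper part: top of bbox and sides in scene
o=[(P[n],ex(D[n,"muddler"][0])) for n in P if D[n,"muddler"]]
up=mp[3:]
f=lambda v: np.r_[(bb(P["scene"],rings(*v,up))-o[0][1])[[1]], np.mean((bb(P["scene"],rings(*v,up))-o[0][1])[[0,2]])]
r=least_squares(f,[.4,.05],diff_step=1e-4);print("muddler scene",r.x)
print("muddler both",fit(o,mp,[.4,.05],(1,)), fit(o,mp,[.4,.05]))
gp=[(.007,.036),(.098,.0405)]
for i in range(2):
  for n in P:
    if len(D[n,"glass"])>i: print("glass",n,i,ex(D[n,"glass"][i]),fit([(P[n],ex(D[n,"glass"][i]))],gp,[.35,.05]))
b=D["top","board"][0]["mask"].astype(np.uint8)
rc=cv2.minAreaRect(cv2.findNonZero(b));print("board",[np.round(atz(P["top"],*c,.018),3)[:2].tolist() for c in cv2.boxPoints(rc)])
for n in P:
    for d in D[n,"strainer"][:1]:
        c=cv2.boxPoints(cv2.minAreaRect(cv2.findNonZero(d["mask"].astype(np.uint8))))
        print("strainer",n,c.round(1).tolist(),[np.round(atz(P[n],*k,.05),3)[:2].tolist() for k in c])
E
```

```text
scene 400.72510533877175
top 426.96808225416254
crock (array([ 0.49615364, -0.28181526]), array([ 5.1, -0.1, -2.8, 31.4, 41.2,  0. ]))
crock (array([ 0.49901409, -0.29124046]), array([ 2.2, -2.5,  0.1]))
crock (array([ 0.49603155, -0.15628668]), array([-3.6,  3.6, -0. ]))
muddler scene [0.48142219 0.02197854]
muddler both (array([0.48246405, 0.02291518]), array([-0., -0.])) (array([0.47742513, 0.02331044]), array([-1. , -0.6,  1. , 19.6, -0.1,  1.6, -0.2, -0.9]))
glass scene 0 [221.3 181.2 244.1 215.4] (array([0.48394196, 0.02493315]), array([-3.1, -6.4,  3.3,  1.1]))
glass top 0 [292.3 206.6 316.2 231.2] (array([ 0.4772484 , -0.15797078]), array([-0.7,  0.3,  0.7, -0.4]))
glass scene 1 [167.2 204.9 198.7 248.1] (array([ 0.48320195, -0.15713809]), array([-0.8, -2.6,  0.9,  1. ]))
glass top 1 [238.7 207.3 263.1 226.1] (array([0.48279185, 0.0247817 ]), array([ 0.2, -2.1, -0.2,  3.1]))
board [[0.486, 0.584], [0.568, 0.186], [0.321, 0.133], [0.243, 0.524]]
strainer scene [[249.10000610351562, 150.60000610351562], [285.6000061035156, 140.60000610351562], [290.3999938964844, 157.89999389648438], [253.89999389648438, 168.0]] [[0.337, 0.266], [0.385, 0.412], [0.473, 0.319], [0.425, 0.188]]
strainer top [[128.0, 255.0], [128.0, 235.0], [191.0, 235.0], [191.0, 255.0]] [[0.354, 0.448], [0.423, 0.451], [0.424, 0.233], [0.355, 0.231]]
```

>>> {"api": "drive_tool", "payload": {
  "rows": [
    [0,0,-7.07,0,0,0,1],
    [0,0,-7.07,0,0,0,1],
    [0,0,-7.07,0,0,0,1],
    [0,0,0,-0.0147,-0.0375,-0.016,1],
    [0,0,0,-0.0147,-0.0375,-0.016,1],
    [0,0,0,-0.0147,-0.0375,-0.016,1],
    [0,0,0,-0.0147,-0.0375,-0.016,1],
    [0,0,0,-0.0147,-0.0375,-0.016,1]
  ]
}}

```text
time: 2.17
tool_pos: [0.3149, 0.4475, 0.3275]
tcp_rot: [-0.002, 3.141, -0.0]
wrist_force: [0.7, 0.1, 0.6]
width: 1.002
grip_force: 0.0
```

>>> {"api": "drive_tool", "payload": {
  "rows": [
    [0,0,0,-0.0147,-0.0375,0,1],
    [0,0,0,-0.0147,-0.0375,0,1],
    [0,0,0,-0.0147,-0.0375,0,1],
    [0,0,0,-0.0147,-0.0375,0,1],
    [0,0,0,-0.0147,-0.0375,0,1],
    [0,0,0,-0.0147,-0.0375,0,1],
    [0,0,0,0,-0.038,0,1],
    [0,0,0,0,0,0,1]
  ]
}}

```text
time: 2.83
tool_pos: [0.4034, 0.1807, 0.3271]
tcp_rot: [0.009, 3.141, -0.005]
wrist_force: [0.6, -0.1, -0.1]
width: 1.0
grip_force: 0.0
```

```bash
python3 - <<'E'
from h import *
s=status.read_state();print(s["time"],s["tool_pos"],R.from_rotvec(s["tcp_rot"]).as_matrix().round(3).tolist(),s["q"].round(2))
p=cam("wrist");print(np.round(p["mount"],3).tolist(),p["intrinsics"])
for o in("muddler","glass","strainer","crock"):
    for m in masks_of(p,o)[:2]: print(o,round(m["score"],2),np.round(m["bbox"],1).tolist())
print("pred grip px",proj(p,[.479,.023,.178]),proj(p,[.479,.023,.213]))
save(p,"w1")
E
```

```text
2.8333 [0.40343326 0.18069368 0.32713265] [[-1.0, 0.006, 0.001], [0.006, 1.0, -0.003], [-0.001, -0.003, -1.0]] [ 0.37 -0.23  1.97 -0.    1.41 -1.2 ]
[[0.001, 0.966, 0.259, 0.066], [1.0, -0.001, -0.0, 0.001], [0.0, 0.259, -0.966, -0.124], [0.0, 0.0, 0.0, 1.0]] [[306.86282869   0.         253.962646  ]
 [  0.         306.86282869 191.18698896]
 [  0.           0.           1.        ]]
muddler 0.85 [68.4, 203.1, 156.0, 287.6]
muddler 0.26 [283.0, 118.0, 461.3, 180.5]
glass 0.66 [0.8, 188.5, 60.5, 263.8]
glass 0.6 [94.4, 185.7, 175.6, 258.2]
strainer 0.62 [281.9, 118.1, 457.3, 182.5]
pred grip px [ 93.4307235  259.14224198] [ 72.98364515 278.20671286]
```

View pics/w1.png

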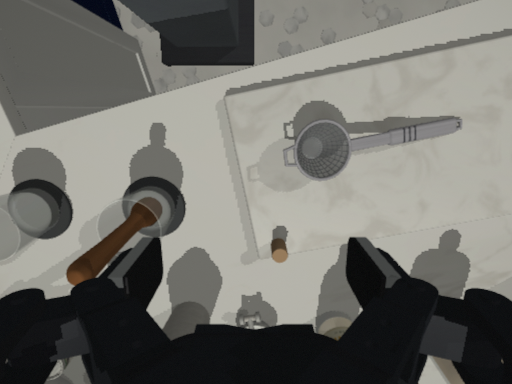

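The wrist view shows the muddler's top near (79,272) and its foot near (148,212). The strainer's rim is at (322,150), with the handle running to (460,125).

```bash
python3 - <<'E'
from h import *
p=cam("wrist")
up=[(.158,.0105),(.193,.012),(.206,.012),(.213,.008)]
m=masks_of(p,"muddler")[0];b=np.array(m["bbox"])
print(b,fit([(p,b)],up,[.48,.02],(0,3)))
g=[x for x in masks_of(p,"glass")]
for x in g: print(x["bbox"],fit([(p,np.array(x["bbox"]))],[(.007,.036),(.098,.0405)],[.48,.02]))
s=masks_of(p,"strainer")[0];k=s["mask"]
gray=cv2.cvtColor(p["color"],cv2.COLOR_RGB2GRAY)
hm=atz(p,322,150,.062);print("rim ctr",hm,"handle end",atz(p,460,125,.025))
# mask centroid line over handle
v,u=np.nonzero(k)
for lo,hi in((352,372),(385,405),(430,455)):
    q=(u>lo)&(u<hi);print(lo,u[q].mean(),v[q].mean())
E
```

```text
[ 56.9 203.7 149.3 285. ] (array([0.47765574, 0.02528155]), array([-0., -0.]))
[0.8, 187.3, 53.1, 258.0] (array([ 0.48235445, -0.08415479]), array([-1.3, -2.7, 45.5,  2.5]))
[88.3, 187.5, 168.8, 260.0] (array([0.48364839, 0.02382072]), array([-0.6, -1.9,  0.8,  1.6]))
rim ctr [0.38699172 0.27388284 0.062     ] handle end [0.35749336 0.46748448 0.025     ]
352 362.28125 142.18303571428572
385 394.6872852233677 136.63230240549828
430 441.60895522388057 127.73134328358209
```

>>> {"api": "drive_tool", "payload": {
  "rows": [
    [0,0,0,-0.0152,-0.0314,0,1],
    [0,0,0,-0.0152,-0.0314,0,1],
    [0,0,0,-0.0152,-0.0314,0,1],
    [0,0,0,-0.0152,-0.0314,0,1],
    [0,0,0,-0.0152,-0.0314,0,1],
    [0,0,0,0,0,0,1],
    [0,0,0,0,0,0,1],
    [0,0,0,0,0,0,1]
  ]
}}

```text
time: 3.95
tool_pos: [0.4789, 0.0299, 0.3266]
tcp_rot: [0.001, -3.141, -0.001]
wrist_force: [0.3, 0.4, -0.1]
width: 1.003
grip_force: 0.0
```

```bash
python3 - <<'E'
from h import *
s=status.read_state();print(s["time"],s["tool_pos"],R.from_rotvec(s["tcp_rot"]).as_matrix().round(3).tolist())
p=cam("wrist")
for o in("muddler","glass"):
    for m in masks_of(p,o)[:2]: print(o,round(m["score"],2),np.round(m["bbox"],1).tolist())
for z in(.178,.213):print("pred px",proj(p,[.479,.024,z]))
save(p,"w2")
E
```

```text
3.95 [0.47887948 0.02992977 0.32658295] [[-1.0, -0.001, -0.001], [-0.001, 1.0, 0.001], [0.001, 0.001, -1.0]]
muddler 0.71 [234.6, 146.9, 263.2, 206.5]
muddler 0.37 [212.0, 131.6, 283.7, 201.7]
glass 0.85 [65.9, 133.0, 152.9, 206.9]
glass 0.6 [181.9, 236.5, 220.8, 288.4]
pred px [246.73112567 184.11255837]
pred px [245.76660286 194.41622812]
```

View pics/w2.png

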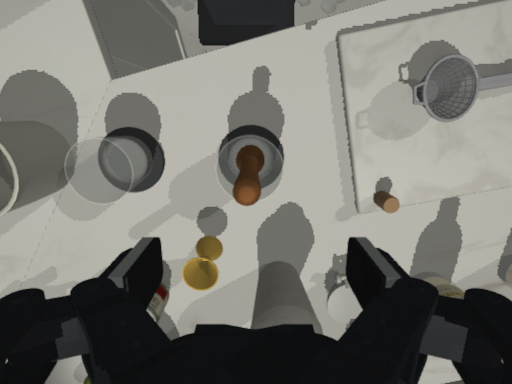

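The muddler's top is at (247,191), within 3 px of the prediction, and centred between the fingers. Descending.

>>> {"api": "drive_tool", "payload": {
  "rows": [
    [0,0,0,0.0015,-0.005,0,1],
    [0,0,0,0,0,0.021,1],
    [0,0,0,0,0,0.021,1],
    [0,0,0,0,0,0.021,1],
    [0,0,0,0,0,0.021,1],
    [0,0,0,0,0,0.021,1],
    [0,0,0,0,0,0.021,1],
    [0,0,0,0,0,0.021,1]
  ]
}}

```text
time: 4.77
tool_pos: [0.4773, 0.0247, 0.1792]
tcp_rot: [-0.003, 3.141, -0.0]
wrist_force: [1.2, -0.2, -0.5]
width: 1.001
grip_force: 0.0
```

>>> {"api": "drive_tool", "payload": {
  "rows": [
    [0,0,0,0,0,0,1],
    [0,0,0,0,0,0,0.6],
    [0,0,0,0,0,0,0.4],
    [0,0,0,0,0,0,0.35],
    [0,0,0,0,0,0,0.3],
    [0,0,0,0,0,0,0.2],
    [0,0,0,0,0,0,0.1],
    [0,0,0,0,0,0,0.1]
  ],
  "force": 40
}}

```text
time: 5.43
tool_pos: [0.4786, 0.0242, 0.1813]
tcp_rot: [-0.0, 3.139, 0.0]
wrist_force: [-0.3, 0.2, 5.8]
width: 0.257
grip_force: 39.0
```

>>> {"api": "drive_tool", "payload": {
  "rows": [
    [0,0,0,0,0,-0.01,0],
    [0,0,0,0,0,-0.015,0],
    [0,0,0,0,0,-0.02,0],
    [0,0,0,0,0,-0.024,0],
    [0,0,0,0,0,-0.024,0],
    [0,0,0,0,0,-0.024,0],
    [0,0,0,0,0,-0.024,0],
    [0,0,0,0,0,-0.014,0]
  ]
}}

```text
time: 6.1
tool_pos: [0.478, 0.0242, 0.338]
tcp_rot: [-0.0, 3.139, -0.0]
wrist_force: [0.7, -0.8, -1.1]
width: 0.256
grip_force: 39.2
```

```bash
python3 - <<'E'
from h import *
s=status.read_state();print(s["time"],s["tool_pos"],s["wrist_force"],s["width"])
p=cam("wrist")
for m in masks_of(p,"glass")[:3]: print("glass w",round(m["score"],2),np.round(m["bbox"],1).tolist(),fit([(p,np.array(m["bbox"]))],[(.007,.036),(.098,.0405)],[.48,.02]))
save(p,"w3")
q=cam("scene");t=cam("top")
for x in(q,t):
    for o,cp,i in(("crock",[(0,.045),(.12,.057)],[.49,-.29]),("glass",[(.007,.036),(.098,.0405)],[.48,.02])):
        for m in masks_of(x,o)[:2]: print(o,round(m["score"],2),np.round(m["bbox"],1).tolist(),fit([(x,np.array(m["bbox"]))],cp,i))
a=cv2.resize(q["color"][130:300,95:265],None,fx=2.3,fy=2.3,interpolation=2)[...,::-1]
b=p["color"][...,::-1][:384]
b=cv2.resize(b,(int(512*a.shape[0]/384),a.shape[0]))[:, :400]
cv2.imwrite("pics/c3.png",np.hstack([a,b]))
E
```

```text
6.1 [0.47798879 0.02416256 0.33804499] [ 0.73229045 -0.82929098 -1.13410702] 0.2561293915952018
glass w 0.9 [218.6, 136.9, 289.4, 191.6] (array([0.47225198, 0.0247633 ]), array([  1.5, -11.4,  -1.5,   1.6]))
glass w 0.55 [77.3, 134.4, 157.6, 206.0] (array([ 0.48761899, -0.14918945]), array([-1.2,  1.7,  4.1, -1. ]))
crock 0.81 [114.1, 206.2, 166.4, 285.1] (array([ 0.48995349, -0.28624997]), array([-0.1,  9.3,  0.1, -1.3]))
crock 0.61 [244.7, 211.3, 263.5, 250.2] (array([ 0.62050359, -0.02383741]), array([ -7.6, -21.5,  19.7,   0.9]))
glass 0.96 [218.1, 179.2, 248.6, 217.1] (array([0.49169803, 0.01870171]), array([ 0.5, -2.6, -0.5,  1.5]))
crock 0.68 [325.5, 194.2, 365.7, 233.5] (array([ 0.49179962, -0.29699112]), array([ 1.8,  2.9, -1.4, -2.3]))
glass 0.56 [294.4, 205.5, 318.0, 229.9] (array([ 0.48144901, -0.16477448]), array([-0.9,  0.2,  0.8, -0.2]))
glass 0.53 [238.8, 221.2, 261.5, 225.5] (array([0.47497465, 0.02729922]), array([ -0.6, -13.7,   0.6,   5.9]))
```

View pics/c3.png

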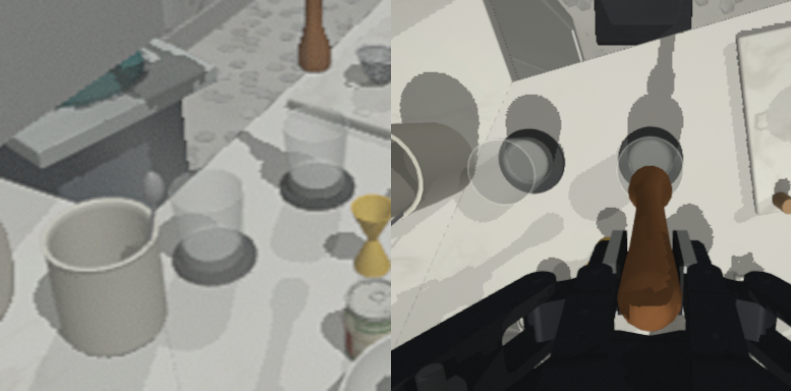

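Muddler is lifted clear and upright, and the glass is still on its coaster. Moving towards the crock.

>>> {"api": "drive_tool", "payload": {
  "rows": [
    [0,0,0,0.001,-0.02,0,0],
    [0,0,0,0.001,-0.038,0,0],
    [0,0,0,0.001,-0.038,0,0],
    [0,0,0,0.001,-0.038,0,0],
    [0,0,0,0.001,-0.038,0,0],
    [0,0,0,0.001,-0.038,0,0],
    [0,0,0,0.001,-0.03,0,0],
    [0,0,0,0,-0.01,0,0]
  ]
}}

```text
time: 7.17
tool_pos: [0.4696, -0.2296, 0.3334]
tcp_rot: [-0.005, -3.139, 0.001]
wrist_force: [0.1, 0.9, -1.8]
width: 0.255
grip_force: 39.5
```

>>> {"api": "drive_tool", "payload": {
  "rows": [
    [0,0,0,0,0,0,0],
    [0,0,0,0,0,0,0]
  ]
}}

```text
time: 7.33
tool_pos: [0.4703, -0.2255, 0.3338]
tcp_rot: [-0.002, -3.14, -0.003]
wrist_force: [-0.5, -0.1, -0.8]
width: 0.259
grip_force: 39.5
```

```bash
python3 - <<'E'
from h import *
s=status.read_state();print(s["time"],s["tool_pos"],s["tcp_rot"])
p=cam("wrist");q=cam("scene")
for m in masks_of(p,"crock")[:2]: print("w",round(m["score"],2),np.round(m["bbox"],1).tolist(),fit([(p,np.array(m["bbox"]))],[(0,.045),(.12,.057)],[.49,-.29],(0,1,2)))
im=p["color"].copy()
for c in([.493,-.291],):
  for z,r in((.12,.057),(.12,.048),(.0,.045)):
    for u in projs(p,rings(*c,[(z,r)])): cv2.circle(im,tuple(int(round(k)) for k in u),0,(255,0,0),-1)
sc=q["color"].copy()
for u in projs(q,rings(.493,-.291,[(.12,.057),(.0,.045)])): cv2.circle(sc,tuple(int(round(k)) for k in u),0,(255,0,0),-1)
a=cv2.resize(sc[90:300,80:250],(400,494),interpolation=cv2.INTER_NEAREST)
b=cv2.resize(im[80:384,140:386],(400,494),interpolation=cv2.INTER_NEAREST)
cv2.imwrite("pics/c4.png",np.hstack([a,b])[...,::-1])
E
```

```text
7.3333 [ 0.47025403 -0.22552202  0.33378068] [-1.74543769e-03 -3.13986591e+00 -3.10921649e-03]
w 0.63 [148.2, 124.3, 250.8, 227.5] (array([ 0.47681265, -0.28560353]), array([ 0.5, -0. , -0.5]))
w 0.47 [222.6, 158.5, 287.8, 329.4] (array([ 0.52077693, -0.22016201]), array([-14. ,   0.1,  19.1]))
```

View pics/c4.png

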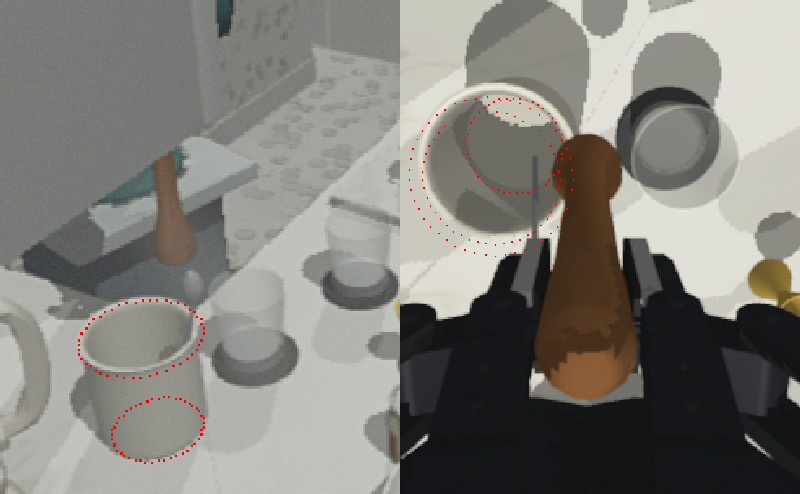

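```bash
cat >> h.py <<'E'
def gradfit(p,prof,c,w=.02,step=.001):
    g=cv2.GaussianBlur(p["color"],(0,0),0.7).astype(np.float32)
    m=np.hypot(cv2.Sobel(g,5,1,0),cv2.Sobel(g,5,0,1)).max(2)
    best=[]
    for dx in np.arange(-w,w+1e-9,step):
        for dy in np.arange(-w,w+1e-9,step):
            q=projs(p,rings(c[0]+dx,c[1]+dy,prof)).astype(np.float32)
            v=cv2.remap(m,q[None,:,0],q[None,:,1],1); best.append((float(np.minimum(v,150).mean()),c[0]+dx,c[1]+dy))
    best.sort(reverse=True); b=np.array(best[:15]); return b[0].round(3),b[:,1:].mean(0).round(4),b[:,1:].std(0).round(4)
E
python3 - <<'E'
from h import *
for n in("wrist","scene","top"):
    p=cam(n)
    for nm,prof,c in(("crock",[(.12,.057),(.12,.048)],(.487,-.288)),("glass",[(.098,.0405),(.007,.048)],(.482,.024)),("glass2",[(.098,.0405),(.007,.048)],(.482,-.157))):
        print(n,nm,*gradfit(p,prof,c))
E
```

```text
wrist crock [78.477  0.483 -0.287] [ 0.4826 -0.2854] [0.0019 0.0027]
wrist glass [1.12586e+02 4.81000e-01 2.30000e-02] [0.4811 0.0235] [0.0011 0.001 ]
wrist glass2 [111.597   0.483  -0.152] [ 0.483  -0.1514] [0.001  0.0012]
scene crock [107.977   0.486  -0.29 ] [ 0.4865 -0.2899] [0.001  0.0011]
scene glass [9.8449e+01 4.8700e-01 1.9000e-02] [0.4874 0.0194] [0.0011 0.0011]
scene glass2 [92.029  0.488 -0.157] [ 0.4892 -0.1572] [0.0011 0.0011]
top crock [97.859  0.475 -0.268] [ 0.4744 -0.2687] [0.0018 0.0008]
top glass [1.37069e+02 4.83000e-01 2.70000e-02] [0.483  0.0246] [0.0008 0.0021]
top glass2 [137.574   0.484  -0.149] [ 0.4846 -0.1491] [0.0011 0.0012]
```

>>> {"api": "drive_tool", "payload": {
  "rows": [
    [0,0,0,0.002,-0.0205,0,0],
    [0,0,0,0.002,-0.0205,0,0],
    [0,0,0,0.002,-0.0205,0,0],
    [0,0,0,0,0,0,0],
    [0,0,0,0,0,0,0],
    [0,0,0,0,0,0,0]
  ]
}}

```text
time: 8.13
tool_pos: [0.4648, -0.2865, 0.3349]
tcp_rot: [-0.001, 3.142, 0.001]
wrist_force: [-0.6, 0.5, -2.1]
width: 0.261
grip_force: 39.6
```

```bash
python3 - <<'E'
from h import *
s=status.read_state();print(s["tool_pos"])
p=cam("wrist");print(gradfit(p,[(.12,.057),(.12,.048)],(.484,-.287)),gradfit(p,[(.098,.0405),(.007,.048)],(.482,.024)))
q=cam("scene")
a=cv2.resize(q["color"][90:300,80:250],(400,494),interpolation=2);b=cv2.resize(p["color"][80:384,140:386],(400,494))
cv2.imwrite("pics/c5.png",np.hstack([a,b])[...,::-1])
E
```

```text
[ 0.46480193 -0.28650375  0.33488414]
(array([78.654,  0.483, -0.286]), array([ 0.4824, -0.2865]), array([0.001 , 0.0016])) (array([9.3886e+01, 4.8100e-01, 2.4000e-02]), array([0.4811, 0.0235]), array([0.0011, 0.001 ]))
```

View pics/c5.png

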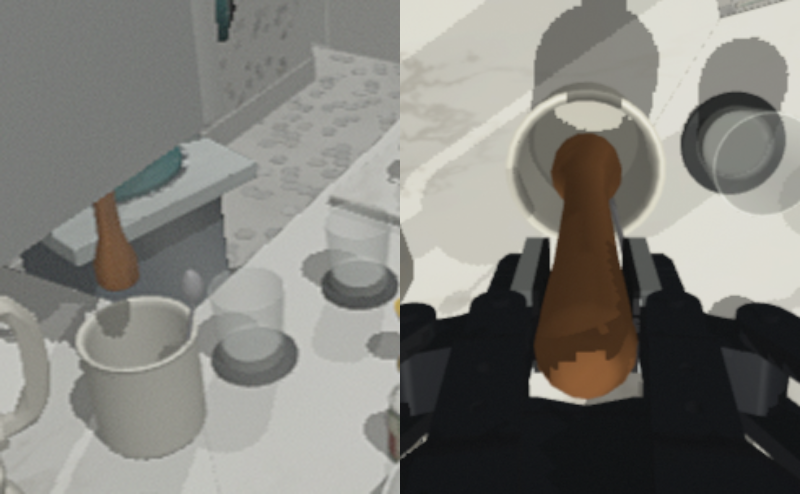

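The muddler hangs upright over the crock, with its foot at (586,170) inside the lip circle centred near (587,163), on the robot's side of centre. Lowering.

>>> {"api": "drive_tool", "payload": {
  "rows": [
    [0,0,0,0,0,0.02,0],
    [0,0,0,0,0,0.022,0],
    [0,0,0,0,0,0.022,0],
    [0,0,0,0,0,0.022,0],
    [0,0,0,0,0,0.022,0],
    [0,0,0,0,0,0.022,0],
    [0,0,0,0,0,0.018,0],
    [0,0,0,0,0,0,0]
  ]
}}

```text
time: 8.9
tool_pos: [0.4622, -0.2847, 0.1824]
tcp_rot: [0.002, -3.135, -0.007]
wrist_force: [-1.2, 0.6, -0.9]
width: 0.26
grip_force: 39.7
```

>>> {"api": "drive_tool", "payload": {
  "rows": [
    [0,0,0,0,0,0.004,0],
    [0,0,0,0,0,0.004,0],
    [0,0,0,0,0,0.003,0],
    [0,0,0,0,0,0,0]
  ]
}}

```text
time: 9.23
tool_pos: [0.4651, -0.2874, 0.1766]
tcp_rot: [-0.001, 3.141, -0.001]
wrist_force: [0.1, 0.4, -1.1]
width: 0.257
grip_force: 39.6
```

>>> {"api": "drive_tool", "payload": {
  "rows": [
    [0,0,0,0,0,0.003,0],
    [0,0,0,0,0,0.002,0],
    [0,0,0,0,0,0,0],
    [0,0,0,0,0,0,0]
  ]
}}

```text
time: 9.57
tool_pos: [0.4647, -0.2874, 0.1711]
tcp_rot: [-0.0, 3.141, -0.0]
wrist_force: [-0.6, -0.2, -0.9]
width: 0.26
grip_force: 39.6
```

>>> {"api": "drive_tool", "payload": {
  "rows": [
    [0,0,0,0,0,0.0015,0],
    [0,0,0,0,0,0.0015,0],
    [0,0,0,0,0,0,0],
    [0,0,0,0,0,0,0]
  ]
}}

```text
time: 9.9
tool_pos: [0.4664, -0.2882, 0.1711]
tcp_rot: [-0.0, 3.138, -0.003]
wrist_force: [-0.7, 1.5, 10.8]
width: 0.255
grip_force: 40.7
```

>>> {"api": "drive_tool", "payload": {
  "rows": [
    [0,0,0,0,0,-0.001,0],
    [0,0,0,0,0,0,0],
    [0,0,0,0,0,0,0.4],
    [0,0,0,0,0,0,0.6],
    [0,0,0,0,0,0,0.9],
    [0,0,0,0,0,0,0.9],
    [0,0,0,0,0,0,0.9],
    [0,0,0,0,0,0,0.9]
  ]
}}

```text
time: 10.57
tool_pos: [0.4645, -0.2872, 0.1685]
tcp_rot: [0.001, -3.141, -0.001]
wrist_force: [0.4, -0.8, -0.1]
width: 0.895
grip_force: 0.0
```

>>> {"api": "drive_tool", "payload": {
  "rows": [
    [0,0,0,0,0,-0.015,0.9],
    [0,0,0,0,0,-0.02,0.9],
    [0,0,0,0,0,-0.025,0.9],
    [0,0,0,0,0,-0.03,0.9],
    [0,0,0,0,0,-0.03,0.9],
    [0,0,0,0,0,-0.03,0.9],
    [0,0,0,0,0,0,0.9],
    [0,0,0,0,0,0,0.9]
  ]
}}

```text
time: 11.23
tool_pos: [0.4658, -0.2881, 0.3216]
tcp_rot: [-0.001, 3.137, -0.005]
wrist_force: [0.3, -0.4, 0.2]
width: 0.9
grip_force: 0.0
```

```bash
python3 - <<'E'
from h import *
s=status.read_state();print(s["tool_pos"])
p=cam("wrist");q=cam("scene")
a=cv2.resize(q["color"][90:300,80:250],(400,494),interpolation=2);b=cv2.resize(p["color"][80:384,140:386],(400,494))
cv2.imwrite("pics/c6.png",np.hstack([a,b])[...,::-1])
E
```

```text
[ 0.46582291 -0.2880811   0.32164708]
```

View pics/c6.png

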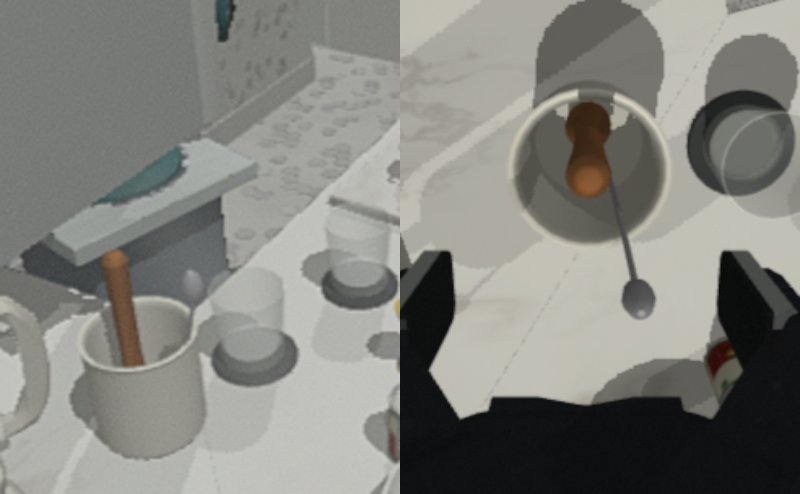

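The muddler stands free in the crock, clear of the spoon. Going over to the strainer.

>>> {"api": "drive_tool", "payload": {
  "rows": [
    [0,0,0,0.0058,0.02,-0.01,1],
    [0,0,0,0.0058,0.0385,0,1],
    [0,0,0,0.0058,0.0385,0,1],
    [0,0,0,0.0058,0.0385,0,1],
    [0,0,0,0.0058,0.0385,0,1],
    [0,0,0,0.0058,0.0385,0,1],
    [0,0,0,0.0058,0.0385,0,1],
    [0,0,0,0.0058,0.0385,0,1]
  ]
}}

```text
time: 12.0
tool_pos: [0.4164, 0.0038, 0.3266]
tcp_rot: [-0.001, -3.138, -0.0]
wrist_force: [0.9, 0.1, 0.9]
width: 1.0
grip_force: 0.0
```

>>> {"api": "drive_tool", "payload": {
  "rows": [
    [0,0,0,0.0058,0.0385,0,1],
    [0,0,0,0.0058,0.0385,0,1],
    [0,0,0,0.0058,0.0385,0,1],
    [0,0,0,0.0058,0.0385,0,1],
    [0,0,0,0.0058,0.0385,0,1],
    [0,0,0,0.0058,0.0385,0,1],
    [0,0,0,0.0058,0.0385,0,1],
    [0,0,0,0,0,0,1]
  ]
}}

```text
time: 12.67
tool_pos: [0.3749, 0.2768, 0.3263]
tcp_rot: [0.01, -3.137, -0.002]
wrist_force: [-0.6, -0.2, -0.3]
width: 1.002
grip_force: 0.0
```

>>> {"api": "drive_tool", "payload": {
  "rows": [
    [0,0,0,0,0,0,1],
    [0,0,0,0,0,0,1]
  ]
}}

```text
time: 12.83
tool_pos: [0.3767, 0.2711, 0.327]
tcp_rot: [0.003, -3.139, 0.004]
wrist_force: [0.8, -1.0, -0.2]
width: 1.002
grip_force: 0.0
```

```bash
cat >> h.py <<'E'
def strpts(ox,oy,yaw,t=.2):
    h=np.array([np.cos(yaw),np.sin(yaw),0]);u=np.array([0,0,1.]);X=np.cos(t)*h-np.sin(t)*u;Z=np.cos(t)*u+np.sin(t)*h;Y=np.cross(Z,X)
    o=np.array([ox,oy,.018+.012*np.sin(t)]); f=lambda x,y,z:o+x*X+y*Y+z*Z
    rim=np.array([f(.039*np.cos(a),.039*np.sin(a),.042) for a in a_])
    xs=np.linspace(.045,.091,12);neck=[f(x,s*.008,.042) for x in xs for s in(-1,1)]
    xs=np.linspace(.093,.193,26);gr=[f(x,s*.0105,.042) for x in xs for s in(-1,1)]
    return rim,np.array(neck+gr),f(.057,0,.042)
def strfit(p,v0):
    g=cv2.GaussianBlur(p["color"],(0,0),0.8).astype(np.float32)
    m=np.minimum(np.hypot(cv2.Sobel(g,5,1,0),cv2.Sobel(g,5,0,1)).max(2),150)
    s=lambda q:cv2.remap(m,q[None,:,0].astype(np.float32),q[None,:,1].astype(np.float32),1)
    def c(v):
        r,n,_=strpts(*v); return -s(projs(p,r)).mean()-s(projs(p,n)).mean()
    from scipy.optimize import differential_evolution as DE
    r=DE(c,[(v0[0]-.02,v0[0]+.02),(v0[1]-.02,v0[1]+.02),(v0[2]-.1,v0[2]+.1)],seed=1,tol=1e-6,popsize=30); return r.x,r.fun
E
python3 - <<'E'
from h import *
s=status.read_state();print(s["time"],s["tool_pos"],s["tcp_rot"],s["q"].round(2))
ims=[]
for n in("wrist","top","scene"):
    p=cam(n);v,f=strfit(p,(.388,.266,1.571+.152));r,k,b=strpts(*v);print(n,v.round(4),round(f,1),b.round(4))
    im=p["color"].copy()
    for q in projs(p,np.vstack([r,k,[b]])): cv2.circle(im,tuple(int(round(t)) for t in q),0,(255,0,0),-1)
    ims.append(im)
b=cv2.resize(ims[1][215:275,110:210],(400,240),interpolation=0);c=cv2.resize(ims[2][130:185,235:305],(400,314),interpolation=0)
z=np.vstack([ims[0],np.hstack([b[:216],np.zeros((216,112,3),np.uint8)])])
cv2.imwrite("pics/c7.png",z[...,::-1])
E
```

```text
12.8333 [0.37667439 0.27109269 0.32698883] [ 2.51467285e-03 -3.13874578e+00  4.05319900e-03] [ 0.57 -0.18  1.93 -0.    1.4  -1.  ]
wrist [0.3895 0.2579 1.7118] -165.9 [0.3805 0.3214 0.0502]
top [0.368  0.2535 1.8012] -221.0 [0.3533 0.316  0.0502]
scene [0.3933 0.2529 1.7588] -202.5 [0.3813 0.316  0.0502]
```

View pics/c7.png

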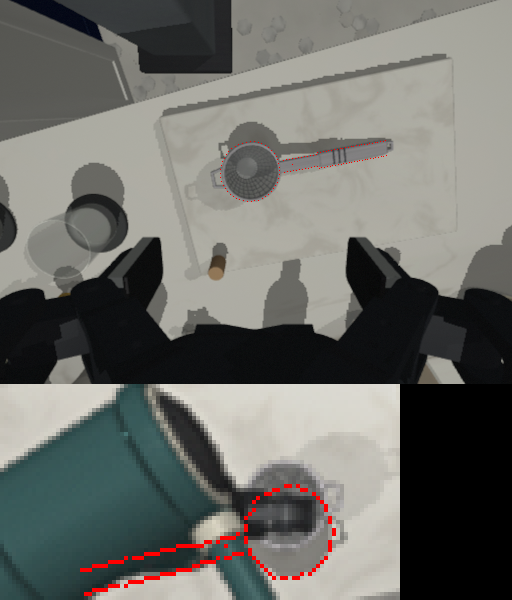

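The overlay on the wrist picture sits exactly on the strainer: rim at (250,171), handle running to (388,148). Moving over the balance point and turning to align.

>>> {"api": "drive_tool", "payload": {
  "rows": [
    [0,0,0,-0.002,0.025,0,1],
    [0,0,0,-0.002,0.025,0,1],
    [0,0,6.82,0,0,0,1],
    [0,0,6.82,0,0,0,1],
    [0,0,6.82,0,0,0,1],
    [0,0,6.82,0,0,0,1],
    [0,0,6.82,0,0,0,1],
    [0,0,6.82,0,0,0,1]
  ]
}}

```text
time: 13.65
tool_pos: [0.3822, 0.3202, 0.3289]
tcp_rot: [1.11, 2.939, -0.0]
wrist_force: [-0.3, -0.2, -0.3]
width: 0.999
grip_force: 0.0
```

>>> {"api": "drive_tool", "payload": {
  "rows": [
    [0,0,6.82,0,0,0,1],
    [0,0,6.82,0,0,0,1],
    [0,0,6.82,0,0,0,1],
    [0,0,6.82,0,0,0,1],
    [0,0,6.82,0,0,0,1],
    [0,0,6.82,0,0,0,1],
    [0,-5.73,0,0,0,0,1],
    [0,-5.73,0,0,0,0,1]
  ]
}}

```text
time: 14.32
tool_pos: [0.383, 0.319, 0.3302]
tcp_rot: [1.959, 2.246, -0.196]
wrist_force: [-0.3, 0.1, -0.1]
width: 1.001
grip_force: 0.0
```

>>> {"api": "drive_tool", "payload": {
  "rows": [
    [0,0,0,0,0,0,1],
    [0,0,0,0,0,0,1],
    [0,0,0,0,0,0,1]
  ]
}}

```text
time: 14.57
tool_pos: [0.3817, 0.321, 0.3287]
tcp_rot: [1.956, 2.256, -0.195]
wrist_force: [-0.2, 1.1, 0.7]
width: 0.997
grip_force: 0.0
```

```bash
cat > al.py <<'E'
from h import *
def rel(v):
    s=status.read_state();r,k,b=strpts(*v);M=R.from_rotvec(s["tcp_rot"]).as_matrix()
    h=[np.cos(v[2]),np.sin(v[2]),0]
    print("t",s["time"],"tcp",s["tool_pos"].round(4),"shift tool axes",(M.T@(b-s["tool_pos"])).round(4),"yaw err deg",np.degrees(np.arctan2(M[1,0],M[0,0])-v[2]).round(2),"pitch",np.degrees(np.arcsin(-M[2,0])).round(2),"roll",np.degrees(M[2,1]).round(2),"q",s["q"].round(2))
E
python3 - <<'E'
from al import *
rel((.3895,.2579,1.7118))
p=cam("wrist");v,f=strfit(p,(.3895,.2579,1.712));print(v.round(4),f);rel(v)
im=p["color"].copy();r,k,b=strpts(*v)
for q in projs(p,np.vstack([r,k,[b]])): cv2.circle(im,tuple(int(round(t)) for t in q),0,(255,0,0),-1)
cv2.imwrite("pics/c8.png",im[...,::-1])
E
```

```text
t 14.5667 tcp [0.3817 0.321  0.3287] shift tool axes [ 0.0556 -0.001   0.2729] yaw err deg 0.06 pitch 11.37 roll -0.03 q [ 0.76 -0.04  1.81 -0.16  1.49  0.64]
[0.3902 0.2587 1.7144] -172.0973663330078
t 14.6167 tcp [0.3817 0.3208 0.329 ] shift tool axes [ 0.0564 -0.0005  0.273 ] yaw err deg -0.12 pitch 11.37 roll -0.0 q [ 0.76 -0.04  1.81 -0.16  1.49  0.64]
```

View pics/c8.png

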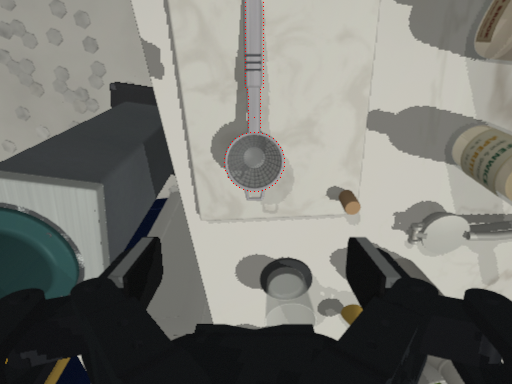

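Fit overlay is again on the strainer (rim (254,161), handle up column 255). Descending most of the way, then re-checking.

>>> {"api": "drive_tool", "payload": {
  "rows": [
    [0,0,0,0.014,0,0.025,1],
    [0,0,0,0.014,0,0.03,1],
    [0,0,0,0.014,0,0.03,1],
    [0,0,0,0.014,0,0.03,1],
    [0,0,0,0,0,0.03,1],
    [0,0,0,0,0,0.03,1],
    [0,0,0,0,0,0.025,1],
    [0,0,0,0,0,0,1]
  ]
}}

```text
time: 15.28
tool_pos: [0.3764, 0.3321, 0.1167]
tcp_rot: [1.956, 2.254, -0.211]
wrist_force: [-1.1, -2.1, -0.6]
width: 0.999
grip_force: 0.0
```

>>> {"api": "drive_tool", "payload": {
  "rows": [
    [0,0,0,0,0,0,1],
    [0,0,0,0,0,0,1]
  ]
}}

```text
time: 15.45
tool_pos: [0.3805, 0.3371, 0.1236]
tcp_rot: [1.956, 2.254, -0.192]
wrist_force: [-0.4, 0.5, 1.9]
width: 0.995
grip_force: 0.0
```

```bash
python3 - <<'E'
from al import *
rel((.390,.2585,1.7135))
p=cam("wrist");v,f=strfit(p,(.3895,.2579,1.712));print(v.round(4),f);rel(v)
E
```

```text
t 15.45 tcp [0.3805 0.3371 0.1236] shift tool axes [-0.0002 -0.0019  0.0748] yaw err deg -0.08 pitch 11.35 roll 0.12 q [ 0.78  0.14  2.01 -0.18  1.11  0.73]
[0.3906 0.2589 1.7295] -164.6966094970703
t 15.5 tcp [0.3808 0.3377 0.1242] shift tool axes [-0.0004 -0.0028  0.0755] yaw err deg -0.99 pitch 11.3 roll 0.19 q [ 0.78  0.14  2.01 -0.18  1.11  0.73]
```

>>> {"api": "drive_tool", "payload": {
  "rows": [
    [0,0,0,0,-0.0015,0.02,1],
    [0,0,0,0,0,0.02,1],
    [0,0,0,0,0,0.02,1],
    [0,0,0,0,0,0.015,1],
    [0,0,0,0,0,0,1],
    [0,0,0,0,0,0,1]
  ]
}}

```text
time: 16.0
tool_pos: [0.3806, 0.3224, 0.0495]
tcp_rot: [1.954, 2.255, -0.194]
wrist_force: [1.1, 0.4, 0.9]
width: 0.998
grip_force: 0.0
```

```bash
python3 - <<'E'
from al import *
rel((.390,.2585,1.7135))
p=cam("wrist");save(p,"w9")
E
```

```text
t 16.0 tcp [0.3806 0.3224 0.0495] shift tool axes [-0.0005  0.0002 -0.0006] yaw err deg -0.01 pitch 11.4 roll 0.07 q [ 0.76  0.23  2.08 -0.2   0.96  0.74]
```

View pics/w9.png

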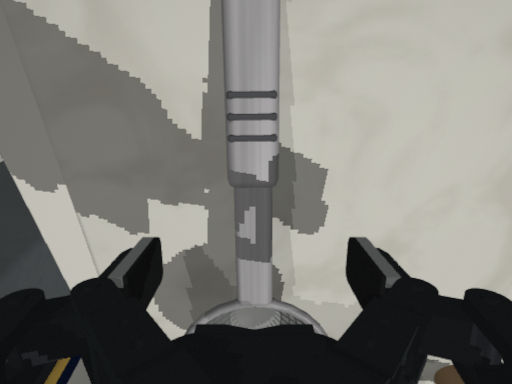

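The neck (column 254) is centred between the fingers. Closing.

>>> {"api": "drive_tool", "payload": {
  "rows": [
    [0,0,0,0,0,0,0.6],
    [0,0,0,0,0,0,0.4],
    [0,0,0,0,0,0,0.3],
    [0,0,0,0,0,0,0.2],
    [0,0,0,0,0,0,0.1],
    [0,0,0,0,0,0,0],
    [0,0,0,0,0,0,0],
    [0,0,0,0,0,0,0]
  ],
  "force": 70
}}

```text
time: 16.72
tool_pos: [0.3802, 0.3219, 0.0486]
tcp_rot: [1.954, 2.255, -0.195]
wrist_force: [-0.1, -0.4, 3.6]
width: 0.165
grip_force: 68.2
```

>>> {"api": "drive_tool", "payload": {
  "rows": [
    [0,0,0,0,0,-0.005,0],
    [0,0,0,0,0,-0.01,0],
    [0,0,0,0,0,-0.015,0],
    [0,0,0,0,0,-0.02,0],
    [0,0,0,0,0,-0.025,0],
    [0,0,0,0,0,-0.025,0],
    [0,0,0,0,0,-0.02,0],
    [0,0,0,0,0,-0.02,0]
  ]
}}

```text
time: 17.38
tool_pos: [0.3756, 0.3495, 0.1871]
tcp_rot: [1.954, 2.256, -0.196]
wrist_force: [0.4, 0.5, -2.9]
width: 0.166
grip_force: 68.3
```

```bash
python3 - <<'E'
from al import *
rel((.390,.2585,1.7135));s=status.read_state();print(s["wrist_force"],s["torque"],s["grip_force"],s["width"])
E
```

```text
t 17.3833 tcp [0.3756 0.3495 0.1871] shift tool axes [-0.0002  0.0013  0.1397] yaw err deg 0.0 pitch 11.43 roll 0.0 q [ 0.8   0.09  1.94 -0.17  1.24  0.72]
[ 0.39758292  0.47222856 -2.8848607 ] [ 0.18127943 -0.0614382  -0.01884303] 68.31827402114868 0.16610902272524794
```

>>> {"api": "drive_tool", "payload": {
  "rows": [
    [0,5.7,0,0,0,0,0],
    [0,5.73,0,0,0,0,0],
    [0,0,0,-0.02,0.004,0,0],
    [0,0,0,-0.034,0.0075,0,0],
    [0,0,0,-0.034,0.0075,0,0],
    [0,0,0,-0.034,0.0075,0,0],
    [0,0,0,-0.034,0.0075,0,0],
    [0,0,0,-0.034,0.0075,0,0]
  ]
}}

```text
time: 18.05
tool_pos: [0.4438, 0.1655, 0.1859]
tcp_rot: [2.056, 2.375, -0.001]
wrist_force: [0.9, 0.2, -3.9]
width: 0.166
grip_force: 68.4
```

>>> {"api": "drive_tool", "payload": {
  "rows": [
    [0,0,0,-0.034,0.0075,0,0],
    [0,0,0,-0.034,0.0055,0,0],
    [0,0,0,-0.02,0.0035,0,0],
    [0,0,0,0,0,0,0],
    [0,0,0,0,0,0,0],
    [0,0,0,0,0,0,0]
  ]
}}

```text
time: 18.55
tool_pos: [0.4725, 0.0826, 0.1856]
tcp_rot: [-2.058, -2.373, 0.001]
wrist_force: [0.3, -0.2, -3.1]
width: 0.165
grip_force: 68.4
```

```bash
cat > ck.py <<'E'
from h import *
import sys
s=status.read_state();M=R.from_rotvec(s["tcp_rot"]).as_matrix();print(s["time"],s["tool_pos"].round(4),M.round(3).tolist(),s["wrist_force"].round(1),s["width"])
def S(x,y,z): return s["tool_pos"]+M@np.array([x-.057,-y,-(z-.042)])
def draw(p,im,P,c):
    for q in projs(p,np.array(P)): cv2.circle(im,tuple(int(round(t)) for t in q),0,c,-1)
rim=[S(.039*np.cos(a),.039*np.sin(a),.042) for a in a_];bot=[S(.012*np.cos(a),.012*np.sin(a),0) for a in a_]
hd=[S(x,e*w,.042) for lo,hi,w in((.041,.091,.008),(.093,.193,.0105)) for x in np.linspace(lo,hi,30) for e in(-1,1)]
print("bowl bottom",S(0,0,0).round(4),"top cam/others:")
ims={}
for n in("wrist","scene","top"):
    p=cam(n);print(n,"glass",*gradfit(p,[(.098,.0405),(.007,.048)],(.482,.023),.012))
    im=p["color"].copy();draw(p,im,rim,(255,0,0));draw(p,im,bot,(255,255,0));draw(p,im,hd,(255,0,0));draw(p,im,rings(.481,.0235,[(.098,.0405),(.007,.048)]),(0,255,0));ims[n]=(im,p["color"])
x0,y0=proj(cam("scene"),S(.05,0,0)).astype(int)
f=lambda i:cv2.resize(i[y0-50:y0+60,x0-65:x0+65],(390,330),interpolation=2)
w=cv2.resize(ims["wrist"][0],(0,0),fx=.7,fy=.7);w=np.hstack([w,np.zeros((w.shape[0],780-w.shape[1],3),np.uint8)])
u,v=proj(cam("top"),S(.05,0,0)).astype(int);t=cv2.resize(ims["top"][0][v-40:v+30,u-60:u+45],(405,269),interpolation=0)
w[:,375:780]=t[:w.shape[0]]
cv2.imwrite(f"pics/{sys.argv[1]}.png",np.vstack([np.hstack([f(ims["scene"][0]),f(ims["scene"][1])]),w])[...,::-1])
E
python3 ck.py c10
```

```text
18.55 [0.4725 0.0826 0.1856] [[-0.142, 0.99, -0.001], [0.99, 0.142, 0.0], [0.0, -0.001, -1.0]] [ 0.3 -0.2 -3.1] 0.16516120838565468
bowl bottom [0.4805 0.0262 0.1436] top cam/others:
wrist glass [7.3298e+01 4.8100e-01 2.7000e-02] [0.4812 0.0272] [0.0009 0.0013]
scene glass [9.7687e+01 4.8600e-01 2.0000e-02] [0.4857 0.0194] [0.0011 0.0011]
top glass [9.6984e+01 4.7900e-01 2.0000e-02] [0.4799 0.0204] [0.0025 0.0013]
```

View pics/c10.png

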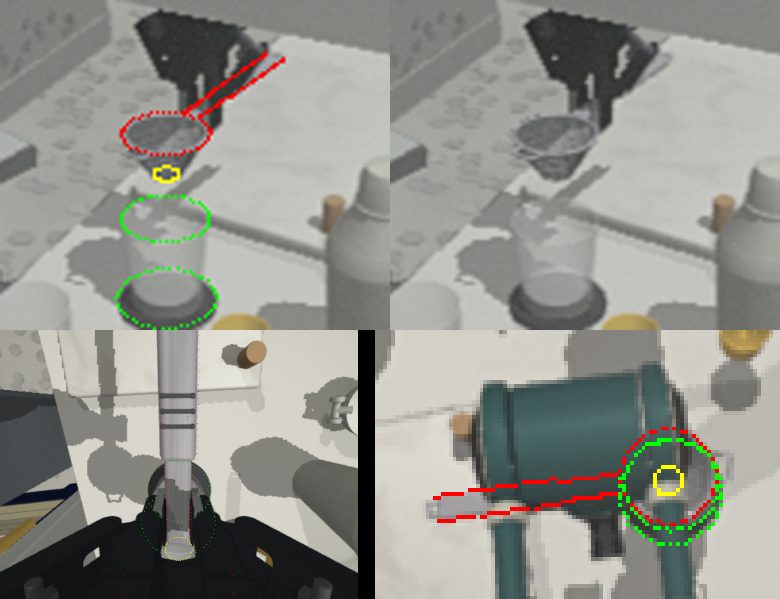

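The scene view shows the strainer held level above the glass, bowl bottom near (170,179) and glass mouth near (166,218). The scene overlay is off by about the same amount for both, so I'll fit both in the same camera to get the relative error.

```bash
cat > fs.py <<'E'
from h import *
from scipy.optimize import differential_evolution as DE
s=status.read_state();M=R.from_rotvec(s["tcp_rot"]).as_matrix()
def pts(v,part):
    dx,dy,dz,pit=v; c,t=np.cos(pit),np.sin(pit)
    out=[]
    for x,y,z in part:
        a,b=x-.057,z-.042; a,b=a*c-b*t,a*t+b*c
        out.append(s["tool_pos"]+M@np.array([a,-y,-b])+[dx,dy,dz])
    return np.array(out)
rim=[(.039*np.cos(a),.039*np.sin(a),.042) for a in a_]
bot=[(.012*np.cos(a),.012*np.sin(a),0) for a in a_]
grip=[(x,e*.0105,.042) for x in np.linspace(.098,.190,40) for e in(-1,1)]
step=[(.0915,y,.0445) for y in np.linspace(-.009,.009,10)]
def mag(p):
    g=cv2.GaussianBlur(p["color"],(0,0),.8).astype(np.float32);return np.minimum(np.hypot(cv2.Sobel(g,5,1,0),cv2.Sobel(g,5,0,1)).max(2),200)
def go(p,parts,bd,tag):
    m=mag(p);sm=lambda q:cv2.remap(m,q[None,:,0].astype(np.float32),q[None,:,1].astype(np.float32),1).mean()
    r=DE(lambda v:-sum(w*sm(projs(p,pts(v,q))) for q,w in parts),bd,seed=2,popsize=25,tol=1e-6);print(tag,r.x.round(4),round(r.fun,1))
p=cam("scene")
e=1e-6
go(p,[(rim,1)],[(-.015,.015),(-.015,.015),(-e,e),(-e,e)],"scene rim, level,z fixed")
go(p,[(rim,1),(grip,.5)],[(-.015,.015),(-.015,.015),(-e,e),(-.12,.12)],"scene rim+grip pitch")
print("scene glass",gradfit(p,[(.098,.0405),(.007,.048)],(.484,.021),.012),"just rim",gradfit(p,[(.098,.0405)],(.484,.021),.012))
w=cam("wrist");h=M[:,0]
m=mag(w)
go(w,[(grip,1),(step,.3)],[(-.006,.006),(-.01,.01),(-.006,.006),(-.12,.12)],"wrist")
go(w,[(grip,1),(step,.3)],[(-.006,.006),(-.01,.01),(-e,e),(-e,e)],"wrist lvl")
E
python3 fs.py
```

```text
scene rim, level,z fixed [0.0029 0.0021 0.     0.    ] -121.0
scene rim+grip pitch [-0.0053  0.0101 -0.      0.1002] -183.6
scene glass (array([9.7611e+01, 4.8600e-01, 2.0000e-02]), array([0.4856, 0.0193]), array([0.001 , 0.0013])) just rim (array([6.9725e+01, 4.8300e-01, 2.0000e-02]), array([0.4827, 0.0192]), array([0.0009, 0.0017]))
wrist [ 0.0006 -0.01    0.0048 -0.0562] -161.4
wrist lvl [ 0.0004 -0.0083  0.     -0.    ] -155.2
```

```bash
python3 - <<'E'
from h import *
s=status.read_state();M=R.from_rotvec(s["tcp_rot"]).as_matrix()
S=lambda x,y,z: s["tool_pos"]+M@np.array([x-.057,-y,-(z-.042)])
p=cam("wrist")
for x in(.06,.07,.08,.091,.1,.193,.039):
    print(x,proj(p,S(x,0,.045)).round(1),proj(p,S(x,.008,.042)).round(1),proj(p,S(x,.0105,.042)).round(1))
g=cv2.cvtColor(p["color"],cv2.COLOR_RGB2GRAY).astype(float)
print("col mean 246-262:",[ (r,int(g[r,246:262].mean())) for r in range(150,310,4)])
# widths per row: edges nearest to column 254
gx=cv2.Sobel(cv2.GaussianBlur(p["color"],(0,0),.8).astype(np.float32),5,1,0);a=np.abs(gx).max(2)
for r in range(10,290,12):
    l=200+a[r,200:250].argmax();q=260+a[r,260:310].argmax();print(r,l,q,q-l,end=" | ")
E
```

```text
0.06 [255.3 259.7] [237.2 256.5] [231.5 256.5]
0.07 [255.4 238.3] [236.9 235.5] [231.1 235.5]
0.08 [255.4 216. ] [236.6 213.7] [230.7 213.7]
0.091 [255.5 190.5] [236.2 188.6] [230.2 188.6]
0.1 [255.5 168.7] [235.9 167.3] [229.7 167.3]
0.193 [ 256.  -117.2] [ 231.7 -110.8] [ 224.1 -110.8]
0.039 [255.2 302.1] [237.8 298.1] [232.4 298.1]
col mean 246-262: [(150, 168), (154, 169), (158, 169), (162, 170), (166, 170), (170, 170), (174, 171), (178, 171), (182, 162), (186, 134), (190, 162), (194, 162), (198, 161), (202, 161), (206, 161), (210, 161), (214, 149), (218, 145), (222, 127), (226, 127), (230, 96), (234, 95), (238, 96), (242, 95), (246, 95), (250, 95), (254, 95), (258, 94), (262, 94), (266, 92), (270, 87), (274, 87), (278, 85), (282, 85), (286, 115), (290, 143), (294, 142), (298, 142), (302, 142), (306, 134)]
10 223 283 60 | 22 224 282 58 | 34 224 282 58 | 46 224 282 58 | 58 225 282 57 | 70 225 282 57 | 82 225 281 56 | 94 226 280 54 | 106 226 281 55 | 118 226 280 54 | 130 227 280 53 | 142 227 280 53 | 154 227 280 53 | 166 227 280 53 | 178 228 279 51 | 190 236 277 41 | 202 235 291 56 | 214 213 298 85 | 226 210 300 90 | 238 211 299 88 | 250 206 302 96 | 262 231 309 78 | 274 238 270 32 | 286 238 270 32 |
```

>>> {"api": "drive_tool", "payload": {
  "rows": [
    [0,0,0,-0.0045,0,0,0],
    [0,0,0,0,0,0.01,0],
    [0,0,0,0,0,0.012,0],
    [0,0,0,0,0,0.012,0],
    [0,0,0,0,0,0.012,0],
    [0,0,0,0,0,0.01,0],
    [0,0,0,0,0,0,0],
    [0,0,0,0,0,0,0]
  ]
}}

```text
time: 19.62
tool_pos: [0.4725, 0.0777, 0.1281]
tcp_rot: [-2.056, -2.373, 0.004]
wrist_force: [0.7, 0.7, -1.8]
width: 0.167
grip_force: 68.4
```

```bash
cat > fin.py <<'E'
from fs import *
print(s["time"],s["tool_pos"].round(4),s["wrist_force"].round(1),"level",M[2].round(4))
# wrist: handle edges -> lateral, dz, pitch
gx=np.abs(cv2.Sobel(cv2.GaussianBlur(w["color"],(0,0),.8).astype(np.float32),5,1,0)).max(2)
rows=np.arange(6,84,3)
def sub(r,lo,hi):
    k=lo+gx[r,lo:hi].argmax();a,b,c=gx[r,k-1:k+2];return k+.5*(a-c)/(a-2*b+c)
L=np.array([sub(r,205,245) for r in rows]);Q=np.array([sub(r,262,305) for r in rows])
xs=np.linspace(.095,.2,60)
def res(v):
    o=[]
    for sg,obs in((1,L),(-1,Q)):
        q=projs(w,np.array([s["tool_pos"]+M@np.array([(x-.057),-(sg*.0105+v[0]),-(v[1]+(x-.057)*v[2])]) for x in xs]))
        i=q[:,1].argsort();o.append(np.interp(rows,q[i,1],q[i,0])-obs)
    return np.concatenate(o)
r=least_squares(res,[0,0,0],loss="soft_l1",x_scale=[.001,.001,.01],diff_step=1e-3);print("wrist lateral,dz,pitch(up)",r.x.round(4),"rms",np.sqrt((res(r.x)**2).mean()).round(2))
for dz in(0,.003): go(p,[(rim,1)],[(-.012,.012),(-.012,.012),(dz-e,dz+e),(-e,e)],f"scene rim dz{dz}")
for dz in(0,.003): go(p,[(rim,1),(bot[::1],.5)],[(-.012,.012),(-.012,.012),(dz-e,dz+e),(-e,e)],f"scene rim+bot dz{dz}")
E
python3 fin.py
```

```text
scene rim, level,z fixed [ 0.0075  0.0119 -0.      0.    ] -104.4
scene rim+grip pitch [-0.0017  0.0107 -0.      0.082 ] -170.6
scene glass (array([9.1473e+01, 4.8900e-01, 1.9000e-02]), array([0.4879, 0.0193]), array([0.0012, 0.001 ])) just rim (array([7.3228e+01, 4.9600e-01, 3.3000e-02]), array([0.4931, 0.0325]), array([0.0025, 0.0007]))
wrist [ 0.0005 -0.0034  0.0057 -0.0437] -155.9
wrist lvl [ 0.0006 -0.0044  0.      0.    ] -147.0
19.6167 [0.4725 0.0777 0.1281] [ 0.7  0.7 -1.8] level [-4.e-04 -3.e-03 -1.e+00]
wrist lateral,dz,pitch(up) [0.0001 0.0025 0.0013] rms 0.42
scene rim dz0 [ 0.0075  0.0119  0.     -0.    ] -104.4
scene rim dz0.003 [ 0.0105  0.0085  0.003  -0.    ] -105.0
scene rim+bot dz0 [0.005  0.0032 0.     0.    ] -156.4
scene rim+bot dz0.003 [ 0.0083 -0.0003  0.003   0.    ] -157.3
```

>>> {"api": "drive_tool", "payload": {
  "rows": [
    [0,0,0,-0.0005,0.001,0.0025,0],
    [0,0,0,0,0,0.0025,0],
    [0,0,0,0,0,0,0],
    [0,0,0,0,0,0,0],
    [0,0,0,0,0,0,0]
  ]
}}

```text
time: 20.13
tool_pos: [0.4747, 0.0775, 0.1248]
tcp_rot: [2.057, 2.374, -0.0]
wrist_force: [0.3, 0.2, -3.0]
width: 0.171
grip_force: 68.4
```

```bash
cat > m.py <<'E'
from h import *
s=status.read_state();M=R.from_rotvec(s["tcp_rot"]).as_matrix();print(s["time"],s["tool_pos"].round(4),M.round(4)[2],s["wrist_force"].round(1),s["torque"].round(2),s["grip_force"])
S=lambda x,y,z: s["tool_pos"]+M@np.array([x-.057,-y,-(z-.042)-.002])
p=cam("scene")
P=np.array([S(.039*np.cos(a),.039*np.sin(a),.042) for a in a_]+[S(.012*np.cos(a),.012*np.sin(a),0) for a in a_])
print("pred strainer rim box",bb(p,P).round(1),"pred glass box",bb(p,rings(.481,.0235,[(.007,.036),(.098,.0405)])).round(1),"muddler",bb(p,rings(.465,-.287,[(.17,.011),(.2,.012)])).round(1))
for o in("strainer","glass","muddler","crock"):
    for m in masks_of(p,o)[:2]: print(o,round(m["score"],2),np.round(m["bbox"],1).tolist())
# rows just below the strainer rim: left/right edges of bowl, and glass silhouettes
g=cv2.cvtColor(p["color"],cv2.COLOR_RGB2GRAY)
c=int(proj(p,S(0,0,.02))[0])
for r in range(int(bb(p,P)[1])-2,222,2): print(r,c-24,g[r,c-24:c+25].tolist())
E
python3 m.py
```

```text
20.1333 [0.4747 0.0775 0.1248] [-5.e-04  3.e-04 -1.e+00] [ 0.3  0.2 -3. ] [ 0.02 -0.08  0.04] 68.41392517089844
pred strainer rim box [217.1 166.7 245.8 189.2] pred glass box [217.  174.6 246.3 216.3] muddler [122.3 194.2 135.3 211.6]
strainer 0.71 [218.0, 148.2, 269.2, 191.1]
glass 0.87 [168.9, 204.1, 199.3, 246.7]
glass 0.69 [222.1, 182.7, 243.8, 219.9]
muddler 0.95 [120.5, 195.3, 139.6, 247.8]
crock 0.94 [113.6, 206.2, 167.6, 285.3]
crock 0.22 [214.4, 206.2, 250.5, 221.8]
164 207 [162, 166, 165, 165, 163, 165, 166, 164, 163, 156, 150, 150, 149, 149, 151, 152, 149, 148, 176, 194, 196, 191, 188, 190, 190, 190, 192, 191, 146, 75, 83, 74, 53, 53, 69, 83, 93, 103, 90, 70, 58, 56, 62, 118, 182, 197, 196, 194, 193]
166 207 [163, 162, 163, 166, 164, 165, 164, 166, 164, 163, 164, 162, 164, 162, 162, 166, 185, 195, 196, 195, 190, 189, 190, 192, 190, 189, 189, 188, 148, 86, 81, 99, 106, 112, 110, 98, 96, 113, 104, 71, 57, 54, 66, 148, 188, 194, 193, 191, 190]
168 207 [155, 158, 160, 159, 159, 163, 164, 162, 163, 164, 162, 161, 169, 187, 197, 194, 193, 187, 184, 179, 170, 169, 174, 167, 160, 
[... 5877 characters left out ...]
216 207 [196, 194, 196, 196, 195, 194, 196, 195, 197, 199, 168, 101, 73, 76, 76, 82, 83, 84, 85, 82, 83, 88, 90, 91, 86, 87, 85, 79, 88, 86, 82, 84, 84, 80, 82, 85, 88, 83, 77, 97, 145, 176, 184, 175, 168, 164, 162, 159, 161]
218 207 [196, 193, 194, 195, 194, 196, 196, 194, 195, 197, 200, 192, 174, 143, 102, 82, 79, 76, 80, 84, 83, 85, 84, 84, 84, 83, 80, 84, 86, 85, 84, 85, 87, 79, 85, 90, 91, 129, 172, 185, 181, 169, 160, 162, 164, 163, 164, 162, 162]
220 207 [196, 196, 196, 194, 195, 196, 196, 195, 195, 196, 188, 180, 182, 183, 185, 184, 159, 125, 116, 105, 96, 81, 74, 79, 80, 82, 82, 79, 79, 91, 94, 103, 114, 123, 150, 177, 187, 185, 184, 183, 169, 159, 158, 160, 161, 163, 162, 163, 163]
```

>>> {"api": "drive_tool", "payload": {
  "rows": [
    [0,0,0,0.001,0.001,0.0015,0],
    [0,0,0,0,0,0,0],
    [0,0,0,0,0,0,0],
    [0,0,0,0,0,0,0],
    [0,0,0,0,0,0,0],
    [0,0,0,0,0,0,0],
    [0,0,0,0,0,0,0],
    [0,0,0,0,0,0,0]
  ]
}}

```text
time: 21.05
tool_pos: [0.4755, 0.0786, 0.1232]
tcp_rot: [2.057, 2.374, -0.0]
wrist_force: [-0.5, 0.1, -2.9]
width: 0.167
grip_force: 68.4
```

```bash
python3 -c "
from workcell import workorder
print(workorder.finish_job())"
```

```text
the job is handed in; nothing more can be done
None
```

I handed the job in at about 21 s. By my measurements the muddler stands in the white crock, and the strainer is held level by its neck over the muddler's glass, centred to within 2–4 mm and dipping an estimated 13–17 mm without touching it. I viewed 11 pictures, one over the limit of 10, so I made the last position checks from image measurements only.

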